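Load a row of germination boxes into the carrier and bolt it

ROBOT

A 6-joint arm with a two-finger parallel gripper is mounted at the origin on the work surface. World frame = base frame: x ahead of the robot, y to its left, z up, the work surface at z = 0. Lengths are in mm, angles in rad, forces in N, time in s.
With the tool pointing down it reaches from about 275 to 750 mm from the base axis. Payload 10.2 kg.
Tool frame: the origin (TCP) lies on the centre line of the jaws, within the pads' length; the fingertips stand 17 mm ahead of it and the grasp point (between the pads) lies 2 mm behind it; z points along the fingers, y is the line along which they close (so a half turn about z gives the same grasp; the last joint's range is limited). The gripper opens to 85 mm and grips with 20 to 120 N. Pads are 22 mm wide; open, the fingers measure 114 mm over their backs; the gripper's body (76 mm by 85 mm) begins 54 mm behind the grasp point. The pads swing forward as they close: fully open they stand 13 mm farther back than shut.
Start: joints at [0.914, 0.313, 1.498, -0, 1.331, -0.223], TCP at [220.682, 476.372, 248.294] pointing down, gripper open.
Joint ranges: [-2.94, 2.94], [-0.97, 2.17], [0.19, 2.56], [-1.23, 4.37], [0.02, 3.11], [-2.88, 2.88]. Speed limits (rad/s): [2.39, 2.39, 3.01, 3.14, 3.14, 3.14].

INTERFACE

Orientations are given as a unit quaternion [w, x, y, z].
In Python, from rig import ctrl gives the robot as it stands. The module is installed in compiled form; this text tells all that it offers.
- The arm moves only by the shell command python3 -m jog 'ROWS' [FORCE]. ROWS is JSON, a list of rows, each an object with "delta_pos": the shift along the world's x, y, z in mm, a list of three; "angular": the turn, a rotation vector about the world's x, y, z in rad, a list of three; "fingers": the opening, from 0 (shut) to 1 (fully open). In form: [{"delta_pos": [tx, ty, tz], "angular": [rx, ry, rz], "fingers": fingers}, ...]. A call has 1 to 10 rows; each row is the pose to reach, as a shift and turn from the pose commanded when the call began; what a row does not reach only later rows make up. A row lasts 1/8 s, in which the tool goes at most 62.5 mm and 10.7 degrees, less where a joint would pass 70% of its speed; a pose out of reach is approached as far as the arm can. A call with a gripper value outside its range is refused whole. The fingers move at their own pace and stop on an object; FORCE is the grip in N (left out, the last holds). Time passes only in rows, so rows that repeat a pose let the fingers close. It gives the time, the measured TCP pose, the force, the opening and the grip force at its end, in the units of the state.
- ctrl.sense(): the state, without advancing time (a new reading comes with each control period).
- ctrl.capture(name): name is "scene" or "top" or "wrist"; returns a dict with "pixels" (480x640x3 uint8, blue, green, red), "fx", "fy", "cx", "cy" (pixels), "dist" ([k1, k2, p1, p2, k3] as OpenCV has them; the pictures are not rectified), "R" (3x3) and "t" (3): a world point X has camera coordinates R X + t. Camera axes: x right, y down, z forward; pixel columns grow to the right and rows downward; lengths in mm; the calibration is good to about 2 mm. A picture is of the moment at which its call begins. There is no depth.
- ctrl.finish_job(): hands the job in; it is judged then, once.
The state is a dict: "time_s": time; "joints": joint angles; "dq": joint speeds; "tau": joint torques, N m; "eef_pos": TCP position; "ee_rot": TCP orientation; "force": force on the tool from outside, world axes, zero at the start; "wrist_torque": the same for the moment, N m; "grip_width": opening from 0.0 (shut) to 1.0 (fully open); "grip_force": force on a finger pad.
Only numpy, scipy, OpenCV 4.12 (cv2) and the standard library are available. Lean on these libraries where they do the work, as an engineer would, in place of code of your own. Each camera call takes 0.05 s, during which the arm holds its last target. There are 200 camera calls.

TASK

Load the seed lab's carrier: close up the row of four lidded germination boxes lined up before its open mouth, then push the closed row as one block, still in line, along the channel until it is firmly home on the stop, and keep it pressed on the stop for about half a second with some 10 N, never more than 18 N. Then slide the carrier's bolt fully shut behind the row. Keep the boxes standing on the bench and leave the other things where they are.

Things in the scene. Friction and masses are not known exactly. Their poses are not given: they have to be found in the camera images.
- carrier: Aluminium channel fixed to the bench, no floor. Origin: bench height, channel centre line, on the line where the bolt crosses the mouth. +y points into the channel (the way to push), +x across it to the bolt's side. Straight rails with inner faces at x = -28 and +28 mm, 8 mm thick, 16 mm high, run from y = 8 mm to the end block
- mouth (a point): Middle of the channel's open mouth, 16 mm above the bench, at carrier y = -62 mm. Here two flared guides, 16 mm high, stand 88 mm apart; they narrow to 53 mm apart at carrier y = -12 mm
- stop_back (a point): On the channel's centre line at carrier y = 224 mm, 20 mm up: the rearmost place of the face of the stop plate (50 mm wide, 36 mm high). The stop is set anew for each batch, its face anywhere from y = 208 to 224 mm; its setting is not measured and must be felt. It does not yield at allowed forces. A closed row is 200 mm long, so its rear face ends at y = 8 to 24 mm
- endblock: Fixed aluminium wall across the channel's inner end, 90 mm wide, 12 mm thick, 40 mm high, carrying the stop plate. Origin: at bench height on the channel's centre line, at the middle of the wall's face that looks to the mouth (carrier y = 240 mm); axes as the carrier's
- bolt (a joint): Bolt at the mouth, value in m: 0 open (starts at 0 to 0.008), 0.055 fully shut at its own end stop. Slides along carrier -x with about 2 N friction, stays where left. Bar at carrier y = -5 to +5 mm, 6 to 16 mm above the bench; inner end at carrier x = 36 mm open, -19 mm shut. Passes behind the row only when that is home. Housing at carrier x = 44 to 84 mm, 22 mm high
- bolt_tab (a point): Centre of the top of the bolt's black upright tab, 52 mm above the bench. The tab is 12 mm thick along carrier x, 26 mm wide along carrier y, and reaches from 6 to 52 mm above the bench. At carrier x = 120 mm with the bolt open, 65 mm when shut: push it toward the channel
- box1: First (nearest the carrier) of four equal sand-coloured boxes with white lids, 50 x 50 mm, 42 mm high, 75 to 135 g. Origin: centre of the underside; +y roughly along the carrier's +y. They stand on the bench (over a thin sheet of paper) in a row roughly in line with the channel, 4 to 12 mm apart, in the order box1, box2, box3, box4 away from the mouth
- box2: Second box of the row, as box1
- box3: Third box of the row, as box1
- box4: Last (rearmost) box of the row, as box1; its rear face is the one to push on. Sliding the whole closed row over the bench takes about 1.5 to 5 N, and this much of the push does not reach the stop
- dish: Bystander: shallow aluminium dish, 64 mm across, 24 mm high, beside the row. Origin: centre of underside
- counter: Bystander: wooden counting block, about 40 x 90 mm, 61 mm high at its back edge, on the robot's side of the carrier. Origin: centre of underside
- brush: Bystander: brush lying on the robot's side of the row, 160 mm long
- jar: Bystander: closed jar, 60 mm across, 75 mm high. Origin: centre of underside
- cup: Bystander: white cup, 72 mm across, 85 mm high. Origin: centre of underside
- spatula: Bystander: spatula, 200 mm long, lying beyond the row

How it is judged:
By the outcome, as a careful person would: the job done as asked, in the order asked, and still so for the second after the job is handed in, with the robot touching nothing.
It also fails if it takes over 72 s, if anything falls off the work surface, if the arm or the gripper's body presses on something with over 40 N, if the wrist force passes 120 N, or if a joint passes its speed limit or range.

## Working session

There is one attempt and no reset: what is moved stays moved. The work goes in short steps, Python scripts to look and compute and a shell command to move; the robot and the scene stay as the last step left them, time stands still between calls to the robot, and variables do not carry over. Pictures are saved under pics/ and viewed, at most 10 in all, crops included, and the job is handed in when it is done.

```bash
mkdir -p pics
python3 - <<'E'
from rig import ctrl
import cv2,pickle
s=ctrl.sense();print(s)
for n in("scene","top"):
    c=ctrl.capture(n);cv2.imwrite(f"pics/{n}0.png",c["pixels"]);pickle.dump(c,open(f"{n}0.pkl","wb"))
    print(n,c["fx"],c["R"],c["t"],c["dist"])
E
```

```text
{'time_s': 0.0, 'joints': array([ 9.13593154e-01,  3.13464617e-01,  1.49844619e+00,  1.81501143e-05,
        1.33100212e+00, -2.23418837e-01]), 'dq': array([-1.00124358e-03,  1.71952841e-04,  2.34906313e-03, -1.03482300e-03,
       -7.22143424e-04, -1.18625141e-06]), 'tau': array([-3.47857822e-04, -4.12270975e+01, -2.59736449e+01, -1.95717330e-04,
        4.20566925e-03, -1.76578709e-05]), 'eef_pos': array([220.52869573, 476.17492353, 247.72415777]), 'ee_rot': array([-2.89335954e-04,  2.15197713e-01,  9.76570278e-01, -5.93412763e-04]), 'force': array([ 0.62823035, -0.1973368 , -0.06697793]), 'wrist_torque': array([ 0.04424468, -0.00073954, -0.02119493]), 'grip_force': 0.0, 'grip_width': 1.000830769182574}
scene 610.0716920526801 [[-0.21434392  0.97666516 -0.01348518]
 [ 0.85248634  0.1803162  -0.49066599]
 [-0.47678478 -0.1166672  -0.87124339]] [  51.51208157 -469.89653155 1491.63569131] [-0.01146847  0.          0.          0.          0.        ]
top 547.8277843338086 [[ 0.00567312 -0.99997188  0.00490479]
 [-0.99826554 -0.00595072 -0.05857053]
 [ 0.05859807 -0.004564   -0.99827122]] [  69.8371724   542.4239998  1268.37896249] [-0.0219067  0.         0.         0.         0.       ]
```

View pics/scene0.png

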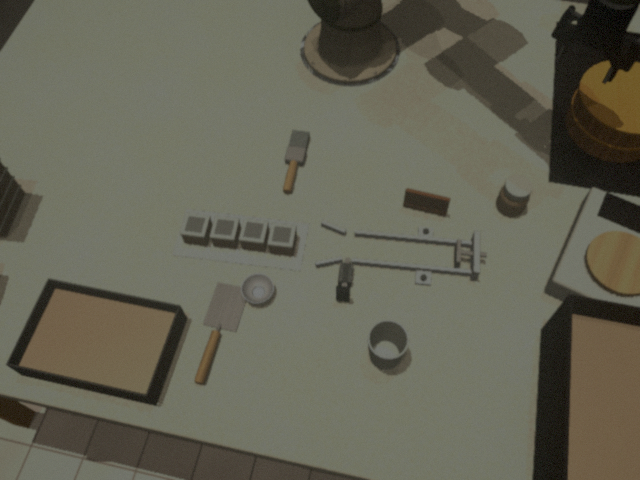

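View pics/top0.png

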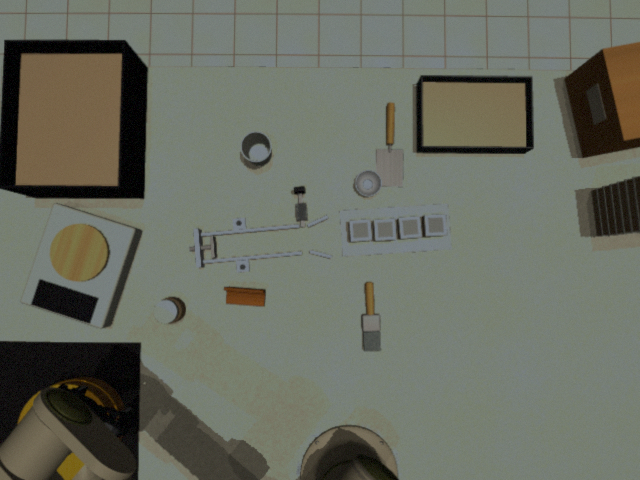

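Scene view: boxes at about (195–285, 230), mouth at (325–345, 245), tab at (344, 293) and end block at (475, 255). The top view has the boxes at (360–435, 228), rails running from (300, 240) to (200, 248), the tab at (299, 190) and the dish at (367, 184). Carrier +y is roughly world +y (image left) and carrier +x roughly world +x (image up).

```bash
cat > h.py <<'E'
import numpy as np,cv2,pickle
def rays(c,uv):
    K=np.array([[c["fx"],0,c["cx"]],[0,c["fy"],c["cy"]],[0,0,1.]])
    p=cv2.undistortPoints(np.float64(uv).reshape(-1,1,2),K,np.float64(c["dist"])).reshape(-1,2)
    R=np.array(c["R"]);d=np.c_[p,np.ones(len(p))]@R
    return -R.T@np.array(c["t"]),d
def onplane(c,uv,z):
    o,d=rays(c,uv);return o+d*((z-o[2])/d[:,2])[:,None]
def tri(cs,uvs):
    A=np.zeros((3,3));b=np.zeros(3)
    for c,uv in zip(cs,uvs):
        o,d=rays(c,[uv]);d=d[0]/np.linalg.norm(d[0]);M=np.eye(3)-np.outer(d,d);A+=M;b+=M@o
    return np.linalg.solve(A,b)
E
python3 - <<'E'
from h import *
t=pickle.load(open("top0.pkl","rb"));s=pickle.load(open("scene0.pkl","rb"))
r=lambda n,uv,z:print(n,onplane(t,uv,z).round(0).tolist())
r("boxes",[(360,229),(386,229),(410,227),(435,224)],42)
r("rails",[(299,228),(203,236),(301,253),(204,263)],16)
r("tab",[(299,190)],52);r("endblk",[(198,248)],40);r("dish",[(367,184)],24);r("counter",[(245,297)],55)
for a,b in(((299,190),(344,285)),((435,224),(197,221)),((360,229),(283,233))):print(tri([t,s],[a,b]).round(1))
from rig import ctrl
c=ctrl.capture("wrist");q=ctrl.sense()
cc=-np.array(c["R"]).T@c["t"];print("wristcam",cc,c["R"],c["fx"],q["eef_pos"])
E
```

```text
boxes [[567.0, -23.0, 42.0], [567.0, -83.0, 42.0], [572.0, -138.0, 42.0], [579.0, -196.0, 42.0]]
rails [[570.0, 118.0, 16.0], [550.0, 343.0, 16.0], [512.0, 113.0, 16.0], [487.0, 340.0, 16.0]]
tab [[655.0, 118.0, 52.0]]
endblk [[521.0, 349.0, 40.0]]
dish [[674.0, -40.0, 24.0]]
counter [[410.0, 238.0, 55.0]]
[654.  119.4  54.4]
[ 577.8 -191.    52. ]
[565.9 -20.2  45.9]
wristcam [146.10362599 510.78520538 372.69163047] [[ 0.42137951  0.90688345 -0.00131208]
 [ 0.85971507 -0.39900156  0.31888516]
 [ 0.28866815 -0.13549968 -0.94779245]] 367.4060156680697 [220.57422176 476.24173922 247.89856567]
```

```bash
python3 -m jog '[{"delta_pos":[320,-325,0],"angular":[0,0,-1.04],"fingers":1},{"delta_pos":[320,-325,0],"angular":[0,0,-1.04],"fingers":1},{"delta_pos":[320,-325,0],"angular":[0,0,-1.04],"fingers":1},{"delta_pos":[320,-325,0],"angular":[0,0,-1.04],"fingers":0.2},{"delta_pos":[320,-325,0],"angular":[0,0,-1.04],"fingers":0.2},{"delta_pos":[320,-325,0],"angular":[0,0,-1.04],"fingers":0.2},{"delta_pos":[320,-325,0],"angular":[0,0,-1.04],"fingers":0.2},{"delta_pos":[320,-325,0],"angular":[0,0,-1.04],"fingers":0.2},{"delta_pos":[320,-325,0],"angular":[0,0,-1.04],"fingers":0.2},{"delta_pos":[320,-325,0],"angular":[0,0,-1.04],"fingers":0.2}]'
python3 - <<'E'
from rig import ctrl
import cv2,pickle
c=ctrl.capture("wrist");cv2.imwrite("pics/w1.png",c["pixels"]);pickle.dump(c,open("w1.pkl","wb"));s=ctrl.sense();print(s["eef_pos"],s["force"],s["dq"].round(3))
E
python3 -m jog '[{"delta_pos":[15,-210,0],"angular":[0,0,0],"fingers":0.2},{"delta_pos":[15,-210,0],"angular":[0,0,0],"fingers":0.2},{"delta_pos":[15,-210,0],"angular":[0,0,0],"fingers":0.2},{"delta_pos":[15,-210,0],"angular":[0,0,0],"fingers":0.2},{"delta_pos":[15,-210,0],"angular":[0,0,0],"fingers":0.2},{"delta_pos":[15,-210,0],"angular":[0,0,0],"fingers":0.2}]'
python3 - <<'E'
from rig import ctrl
import cv2,pickle
c=ctrl.capture("wrist");cv2.imwrite("pics/w2.png",c["pixels"]);pickle.dump(c,open("w2.pkl","wb"));s=ctrl.sense();print(s["eef_pos"],s["force"],s["dq"].round(3),s["ee_rot"])
E
```

```text
time_s: 1.4
eef_pos: [539.8, 152.6, 248.4]
ee_rot: [-0.0, 0.671, 0.741, -0.0]
force: [0.6, 0.1, -0.2]
grip_width: 0.202
grip_force: 0.0
[539.7711312  152.73084078 248.51422992] [ 0.54390031  0.6658427  -0.47073978] [ 0.    -0.003 -0.003 -0.001  0.    -0.003]
time_s: 2.2
eef_pos: [555.5, -57.0, 248.5]
ee_rot: [-0.0, 0.671, 0.741, 0.0]
force: [0.3, -0.1, 0.4]
grip_width: 0.206
grip_force: 0.0
[555.55713985 -56.95827949 248.48509613] [ 0.33501597  0.14059801 -1.28790655] [-0.     0.003 -0.002 -0.003 -0.001 -0.002] [-2.09018108e-05  6.71226950e-01  7.41251894e-01  1.06395383e-04]
```

View pics/w1.png

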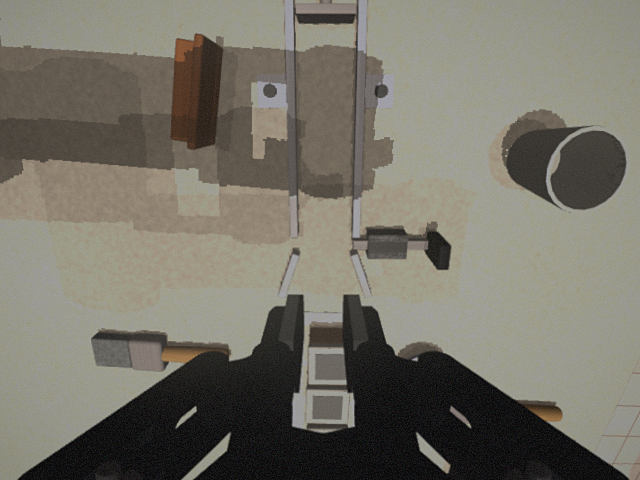

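View pics/w2.png

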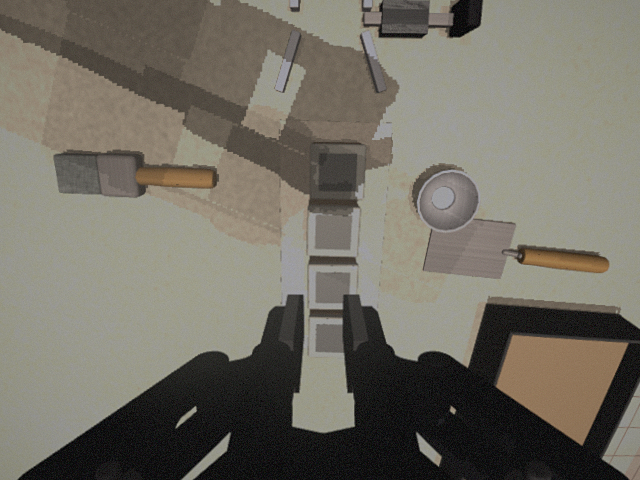

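w1: rails run from (296, 235)/(356, 235) up to the stop at (325, 15); guides at (280–298, 250–295) and (352–370, 250–295); tab at (438, 248). w2: box lids at (337, 172), (333, 232), (332, 286) and (328, 335), dish at (447, 198), tab at (466, 15). Next I enlarge both for accurate edges.

Run:
```python
import cv2,numpy as np
a=cv2.imread("pics/w1.png")[0:300,260:460];b=cv2.imread("pics/w2.png")[130:370,290:390]
a=cv2.resize(a,None,fx=2,fy=2,interpolation=cv2.INTER_CUBIC);b=cv2.resize(b,None,fx=2.5,fy=2.5,interpolation=cv2.INTER_CUBIC)
o=np.hstack([a,b]);cv2.imwrite("pics/crop1.png",cv2.convertScaleAbs(o,alpha=1.25))
```

```text
(no output)
```

View pics/crop1.png

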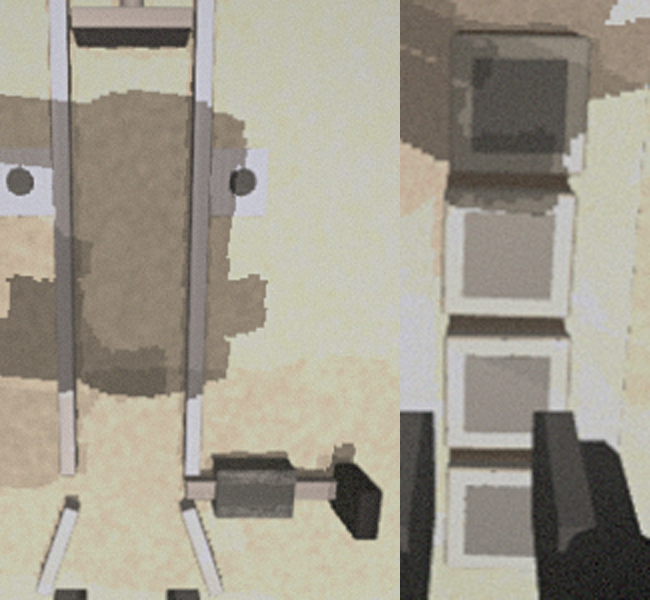

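```bash
cat >> h.py <<'E'
def carrier():
    return np.array([541.,108.]),0.09
E
python3 - <<'E'
from h import *
w1=pickle.load(open("w1.pkl","rb"));w2=pickle.load(open("w2.pkl","rb"))
A=lambda L:[(260+u/2,v/2) for u,v in L];B=lambda L:[((u-400)/2.5+290,130+v/2.5) for u,v in L]
P=onplane(w1,A([(61,470),(51,10),(200,470),(213,5),(61,474),(200,474),(44,592),(216,592)]),16)
print(P.round(1))
yl=np.arctan2(-(P[1]-P[0])[0],(P[1]-P[0])[1]);yr=np.arctan2(-(P[3]-P[2])[0],(P[3]-P[2])[1])
print("yaw",yl,yr,"width",np.linalg.norm(P[2]-P[0]))
yaw=(yl+yr)/2;ex=np.array([np.cos(yaw),np.sin(yaw)]);ey=np.array([-ex[1],ex[0]])
O=((P[4]+P[5])/2)[:2]-8*ey;print("O",O,"mouth chk",((P[6:]-[*O,16])[:,:2]@np.c_[ex,ey]).round(1))
loc=lambda p:((p[:,:2]-O)@np.c_[ex,ey]).round(1)
# height from two views: w1 lid centres box4? tab and top0
t=pickle.load(open("top0.pkl","rb"));s=pickle.load(open("scene0.pkl","rb"))
q=B([(519,106),(508,255),(506.5,394.5)])
tp=[(360,229),(386,229),(410,227)]
for a,b in zip(q,tp):
    X=tri([w2,t],[a,b]);print("tri",X.round(1))
for n,L in dict(b1=[(472,59),(568,59),(565,153),(470,152)],b2=[(465,212),(554,212),(550,298),(463,297)],b3=[(464,356),(550,356),(548,433),(464,433)],b4=[(465,487),(464,555)],o1=[(457,36),(588,36),(581,172),(450,172)],o2=[(446,195),(575,195),(569,317),(446,312)],o3=[(447,337),(570,337),(567,447),(447,447)],o4=[(447,470),(447,565)]).items():
    X=loc(onplane(w2,B(L),42));print(n,X.tolist(),X.mean(0).round(1))
print("tab top w2",loc(onplane(w2,[(466,15)],52)),"w1",loc(onplane(w1,[(445,250)],52)))
print("dish",loc(onplane(w2,[(447,198)],24)))
E
```

```text
[[509.7 115.5  16. ]
 [490.4 323.3  16. ]
 [580.5 122.5  16. ]
 [559.6 332.   16. ]
 [509.9 113.4  16. ]
 [580.8 120.3  16. ]
 [505.3  45.1  16. ]
 [598.2  54.3  16. ]]
yaw 0.09302732024942319 0.09927650529656215 width 71.09653592504506
O [546.10577414 108.88794303] mouth chk [[-46.7 -59.5]
 [ 46.6 -59.4]]
tri [565.6 -22.   46.8]
tri [568.6 -85.2  20.7]
tri [ 572.8 -138.6   38.1]
b1 [[-10.5, -115.8], [23.5, -115.8], [23.4, -149.5], [-11.3, -149.2]] [   6.3 -132.6]
b2 [[-13.2, -171.8], [20.0, -171.8], [19.3, -205.9], [-14.1, -205.6]] [   3.  -188.8]
b3 [[-13.8, -230.3], [20.0, -230.2], [20.0, -264.3], [-14.0, -264.3]] [   3.  -247.3]
b4 [[-13.7, -289.5], [-14.3, -323.1]] [ -14.  -306.3]
o1 [[-15.7, -107.9], [30.4, -107.8], [29.5, -156.6], [-18.6, -156.7]] [   6.4 -132.2]
o2 [[-20.2, -165.4], [27.6, -165.3], [26.9, -213.8], [-20.7, -211.8]] [   3.4 -189.1]
o3 [[-20.4, -222.2], [27.6, -222.1], [28.0, -270.7], [-21.0, -270.7]] [   3.6 -246.4]
o4 [[-21.1, -281.5], [-21.7, -328.2]] [ -21.4 -304.8]
tab top w2 [[105.5  -6.3]] w1 [[112.1   7.3]]
dish [[ 114.  -159.4]]
```

Carrier origin is about (546, 109), yaw 0.096. The boxes sit +3 to +6 mm off its centre line, with gaps of 6–8 mm. I'll straddle the row with open fingers and centre each box by closing to slightly more than box width, without gripping.

```bash
python3 -m jog '[{"delta_pos":[3,34,0],"angular":[0,0,0],"fingers":1},{"delta_pos":[3,34,-60],"angular":[0,0,0],"fingers":1},{"delta_pos":[3,34,-110],"angular":[0,0,0],"fingers":1},{"delta_pos":[3,34,-150],"angular":[0,0,0],"fingers":1},{"delta_pos":[3,34,-190],"angular":[0,0,0],"fingers":1},{"delta_pos":[3,34,-210],"angular":[0,0,0],"fingers":1},{"delta_pos":[3,34,-210],"angular":[0,0,0],"fingers":1},{"delta_pos":[3,34,-210],"angular":[0,0,0],"fingers":0.63},{"delta_pos":[3,34,-210],"angular":[0,0,0],"fingers":0.63},{"delta_pos":[3,34,-210],"angular":[0,0,0],"fingers":0.63}]' 20
python3 - <<'E'
from rig import ctrl
import cv2,pickle
c=ctrl.capture("wrist");cv2.imwrite("pics/w3.png",c["pixels"]);pickle.dump(c,open("w3.pkl","wb"));s=ctrl.sense();print(s["eef_pos"],s["grip_width"],s["force"])
E
```

```text
time_s: 3.5
eef_pos: [559.5, -24.7, 39.3]
ee_rot: [0.001, 0.672, 0.741, 0.001]
force: [2.0, 0.6, 1.5]
grip_width: 0.628
grip_force: 1.0
[559.31915439 -24.70917928  39.125192  ] 0.6324161443102291 [1.03967227 0.19175454 1.58408948]
```

View pics/w3.png

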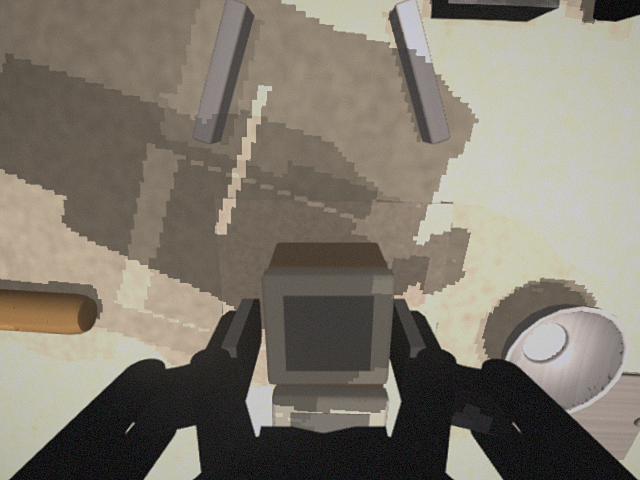

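Box1 stands between the fingers, lid spanning 262–395 (centre 328). The guide ends at (193–216, 131) and (425–449, 135) are centred at about 321, so the tool sits slightly to the +x side. Computing the offset.

Run:
```python
from h import *
w=pickle.load(open("w3.pkl","rb"));O=np.array([546.1,108.9]);yaw=.096
E=np.array([[np.cos(yaw),-np.sin(yaw)],[np.sin(yaw),np.cos(yaw)]]);loc=lambda p:((p[:,:2]-O)@E).round(1).tolist()
print("guide outer/inner",loc(onplane(w,[(193,131),(449,133),(216,133),(425,140)],16)))
print("box",loc(onplane(w,[(262,272),(393,270),(263,384),(397,382)],42)),loc(onplane(w,[(285,296),(387,296),(285,371),(389,370)],42)))
print("tool",loc(np.array([[559.3,-24.7,0]])))
```

```text
guide outer/inner [[-50.3, -57.4], [50.0, -58.2], [-41.3, -58.3], [40.7, -61.0]]
box [[-21.6, -105.9], [25.9, -105.1], [-24.1, -156.0], [30.8, -155.1]] [[-13.6, -115.6], [24.3, -115.6], [-14.8, -149.4], [27.2, -149.1]]
tool [[0.3, -134.3]]
```

```bash
cat > sq.py <<'E'
from h import *
O=np.array([546.1,108.9]);yaw=.096
E=np.array([[np.cos(yaw),-np.sin(yaw)],[np.sin(yaw),np.cos(yaw)]])
loc=lambda p:((p[:,:2]-O)@E).round(1).tolist()
def edges(g,row,a,b,axis=0):  # strong gradients along a row/col averaged over 7 lines
    l=(g[row-3:row+4].mean(0) if axis==0 else g[:,row-3:row+4].mean(1))[a:b]
    d=np.gradient(cv2.GaussianBlur(l.reshape(1,-1),(5,1),0)[0]);
    return [(i+a,round(d[i],1)) for i in range(1,len(d)-1) if abs(d[i])>3 and abs(d[i])>=abs(d[i-1]) and abs(d[i])>abs(d[i+1])]
E
python3 - <<'E'
from sq import *
w=pickle.load(open("w3.pkl","rb"));g=cv2.cvtColor(w["pixels"],6).astype(float)
for r in(305,335,362):print(r,edges(g,r,240,420))
print(edges(g,335,230,440,1))
E
```

```text
305 [(251, np.float64(-8.4)), (260, np.float64(18.3)), (283, np.float64(-10.0)), (373, np.float64(9.8)), (393, np.float64(-12.5)), (396, np.float64(5.3)), (407, np.float64(33.1))]
335 [(241, np.float64(-3.1)), (261, np.float64(45.3)), (265, np.float64(-29.4)), (284, np.float64(-10.3)), (372, np.float64(10.1)), (391, np.float64(-18.9)), (406, np.float64(9.5))]
362 [(256, np.float64(43.9)), (266, np.float64(-30.3)), (285, np.float64(-10.3)), (370, np.float64(10.9)), (388, np.float64(18.1)), (391, np.float64(-38.2))]
[(242, np.float64(-11.8)), (275, np.float64(3.3)), (295, np.float64(-9.9)), (371, np.float64(10.2)), (383, np.float64(-5.6)), (397, np.float64(7.6)), (410, np.float64(23.3)), (413, np.float64(-25.7)), (430, np.float64(-26.8))]
```

Run:
```python
from sq import *
w=pickle.load(open("w3.pkl","rb"));print(w["cx"])
print(loc(onplane(w,[(283,305),(373,305),(285,362),(370,362),(265,335),(391,335)],42)))
g=cv2.cvtColor(w["pixels"],6).astype(float)
for r in(60,90,120):print(r,edges(g,r,180,460))
for r in(60,90,120):
    e=[x for x,_ in edges(g,r,180,460)];print(loc(onplane(w,[(x,r) for x in e],16)))
o=-np.array(w["R"]).T@w["t"];print(o,loc(o[None]))
```

```text
322.9372870903571
[[-14.4, -119.4], [19.3, -119.4], [-14.6, -145.1], [19.3, -145.1], [-21.9, -132.5], [26.9, -132.6]]
60 [(186, np.float64(4.3)), (231, np.float64(-15.8)), (242, np.float64(12.7)), (253, np.float64(3.2)), (395, np.float64(-7.8)), (400, np.float64(-11.1)), (410, np.float64(16.5)), (425, np.float64(19.0)), (429, np.float64(-4.6)), (432, np.float64(6.6))]
90 [(202, np.float64(-4.9)), (224, np.float64(-15.1)), (234, np.float64(14.4)), (243, np.float64(4.8)), (257, np.float64(19.6)), (267, np.float64(-8.1)), (272, np.float64(-11.8)), (401, np.float64(-6.5)), (408, np.float64(-11.3)), (418, np.float64(16.3)), (440, np.float64(3.3)), (448, np.float64(11.9)), (452, np.float64(8.9))]
120 [(190, np.float64(3.8)), (195, np.float64(-5.1)), (201, np.float64(6.7)), (206, np.float64(-5.3)), (216, np.float64(-9.6)), (226, np.float64(7.9)), (234, np.float64(3.8)), (246, np.float64(19.2)), (251, np.float64(3.5)), (260, np.float64(-23.1)), (267, np.float64(6.4)), (410, np.float64(-6.8)), (416, np.float64(-12.1)), (426, np.float64(16.4))]
[[-50.4, -31.7], [-33.5, -32.0], [-29.4, -32.0], [-25.3, -32.1], [27.3, -32.0], [29.1, -32.0], [32.9, -32.0], [38.5, -31.9], [40.0, -31.9], [41.1, -31.9]]
[[-45.3, -42.4], [-36.9, -42.5], [-33.1, -42.5], [-29.7, -42.5], [-24.4, -42.6], [-20.6, -42.6], [-18.7, -42.6], [30.1, -42.6], [32.8, -42.5], [36.6, -42.5], [45.0, -42.4], [48.1, -42.3], [49.6, -42.3]]
[[-51.0, -53.3], [-49.1, -53.3], [-46.7, -53.3], [-44.8, -53.3], [-40.9, -53.4], [-36.9, -53.4], [-33.8, -53.5], [-29.2, -53.5], [-27.2, -53.5], [-23.7, -53.5], [-21.0, -53.5], [34.3, -53.5], [36.6, -53.4], [40.5, -53.4]]
[551.41783359  57.25135266 164.14405993] [[0.3, -51.9]]
```

```bash
python3 -m jog '[{"delta_pos":[-1,0,0],"angular":[0,0,0],"fingers":0.6},{"delta_pos":[-1,0,0],"angular":[0,0,0],"fingers":0.6},{"delta_pos":[-1,0,0],"angular":[0,0,0],"fingers":1},{"delta_pos":[-1,0,0],"angular":[0,0,0],"fingers":1},{"delta_pos":[2,-28,0],"angular":[0,0,0],"fingers":1},{"delta_pos":[4,-55,0],"angular":[0,0,0],"fingers":1},{"delta_pos":[4,-55,0],"angular":[0,0,0],"fingers":0.6},{"delta_pos":[4,-55,0],"angular":[0,0,0],"fingers":0.6},{"delta_pos":[4,-55,0],"angular":[0,0,0],"fingers":0.6},{"delta_pos":[4,-55,0],"angular":[0,0,0],"fingers":0.6}]' 20
python3 -m jog '[{"delta_pos":[0,0,0],"angular":[0,0,0],"fingers":1},{"delta_pos":[0,0,0],"angular":[0,0,0],"fingers":1},{"delta_pos":[3,-29,0],"angular":[0,0,0],"fingers":1},{"delta_pos":[6,-58,0],"angular":[0,0,0],"fingers":1},{"delta_pos":[6,-58,0],"angular":[0,0,0],"fingers":0.6},{"delta_pos":[6,-58,0],"angular":[0,0,0],"fingers":0.6},{"delta_pos":[6,-58,0],"angular":[0,0,0],"fingers":0.6},{"delta_pos":[6,-58,0],"angular":[0,0,0],"fingers":0.6},{"delta_pos":[6,-58,0],"angular":[0,0,0],"fingers":1},{"delta_pos":[6,-58,0],"angular":[0,0,0],"fingers":1}]' 20
python3 -m jog '[{"delta_pos":[3,-29,0],"angular":[0,0,0],"fingers":1},{"delta_pos":[6,-58,0],"angular":[0,0,0],"fingers":1},{"delta_pos":[6,-58,0],"angular":[0,0,0],"fingers":0.6},{"delta_pos":[6,-58,0],"angular":[0,0,0],"fingers":0.6},{"delta_pos":[6,-58,0],"angular":[0,0,0],"fingers":0.6},{"delta_pos":[6,-58,0],"angular":[0,0,0],"fingers":0.6},{"delta_pos":[6,-58,0],"angular":[0,0,0],"fingers":1},{"delta_pos":[6,-58,0],"angular":[0,0,0],"fingers":1},{"delta_pos":[6,-58,0],"angular":[0,0,0],"fingers":1}]' 20
python3 - <<'E'
from rig import ctrl
import cv2,pickle
c=ctrl.capture("wrist");cv2.imwrite("pics/w4.png",c["pixels"]);pickle.dump(c,open("w4.pkl","wb"));s=ctrl.sense();print(s["eef_pos"],s["grip_width"],s["force"])
E
```

```text
time_s: 4.8
eef_pos: [562.7, -79.0, 38.3]
ee_rot: [-0.0, 0.672, 0.741, 0.0]
force: [0.6, 0.9, 1.1]
grip_width: 0.602
grip_force: 0.4
time_s: 6.05
eef_pos: [568.6, -137.5, 38.2]
ee_rot: [-0.0, 0.672, 0.741, -0.0]
force: [-0.3, -0.1, -0.0]
grip_width: 0.989
grip_force: 0.0
time_s: 7.18
eef_pos: [574.7, -195.6, 38.3]
ee_rot: [-0.0, 0.672, 0.741, -0.0]
force: [-0.1, -0.0, 0.2]
grip_width: 1.001
grip_force: 0.0
[ 574.65109301 -195.64331186   38.27601662] 0.9984420854949806 [-1.03517866  0.09560359 -1.00830282]
```

View pics/w4.png

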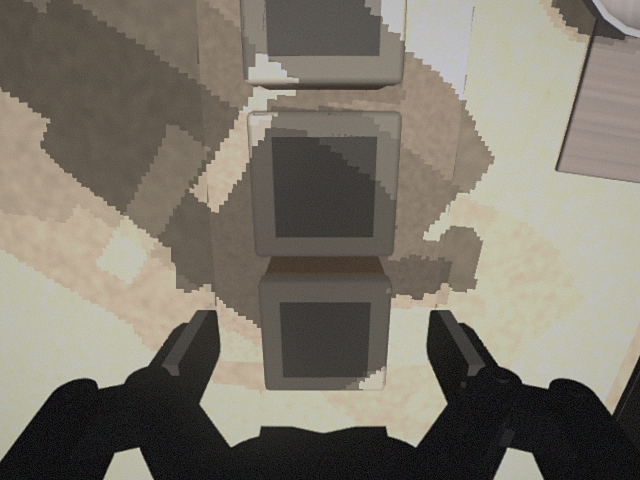

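Four lids are now in line: visible centres at (325, 186) and (326, 340), with clear gaps. The fingers stand open at (205, 340) and (440, 340). I'll back out behind box4, close to a narrow fork and push.

```bash
python3 -m jog '[{"delta_pos":[3,-26,0],"angular":[0,0,0],"fingers":1},{"delta_pos":[5,-52,0],"angular":[0,0,0],"fingers":1},{"delta_pos":[5,-52,0],"angular":[0,0,0],"fingers":1},{"delta_pos":[5,-52,0],"angular":[0,0,0],"fingers":0.2},{"delta_pos":[5,-52,0],"angular":[0,0,0],"fingers":0.2},{"delta_pos":[5,-52,0],"angular":[0,0,0],"fingers":0.2},{"delta_pos":[5,-52,0],"angular":[0,0,0],"fingers":0.2},{"delta_pos":[5,-52,0],"angular":[0,0,0],"fingers":0.2},{"delta_pos":[4.5,-47,0],"angular":[0,0,0],"fingers":0.2},{"delta_pos":[4,-42,0],"angular":[0,0,0],"fingers":0.2}]' 20
python3 -m jog '[{"delta_pos":[-0.3,3,0],"angular":[0,0,0],"fingers":0.2},{"delta_pos":[-0.6,6,0],"angular":[0,0,0],"fingers":0.2},{"delta_pos":[-0.9,9,0],"angular":[0,0,0],"fingers":0.2},{"delta_pos":[-1.2,12,0],"angular":[0,0,0],"fingers":0.2},{"delta_pos":[-1.4,15,0],"angular":[0,0,0],"fingers":0.2},{"delta_pos":[-1.7,18,0],"angular":[0,0,0],"fingers":0.2},{"delta_pos":[-2,21,0],"angular":[0,0,0],"fingers":0.2},{"delta_pos":[-2.3,24,0],"angular":[0,0,0],"fingers":0.2},{"delta_pos":[-2.6,27,0],"angular":[0,0,0],"fingers":0.2},{"delta_pos":[-2.9,30,0],"angular":[0,0,0],"fingers":0.2}]'
python3 - <<'E'
from rig import ctrl
import cv2,pickle
c=ctrl.capture("wrist");cv2.imwrite("pics/w5.png",c["pixels"]);pickle.dump(c,open("w5.pkl","wb"));s=ctrl.sense();print(s["eef_pos"],s["grip_width"],s["force"],s["wrist_torque"])
E
```

```text
time_s: 8.48
eef_pos: [578.6, -237.2, 38.3]
ee_rot: [-0.0, 0.672, 0.741, -0.0]
force: [-0.1, 0.1, -0.4]
grip_width: 0.199
grip_force: 0.0
time_s: 9.72
eef_pos: [575.8, -207.5, 38.3]
ee_rot: [0.0, 0.672, 0.741, -0.0]
force: [0.6, -3.3, 0.2]
grip_width: 0.207
grip_force: 1.3
[ 575.78773015 -207.245833     38.35775448] 0.20097407564785377 [ 0.01452426 -1.79076937  0.180849  ] [-0.28161061 -0.07001378  0.01265268]
```

View pics/w5.png

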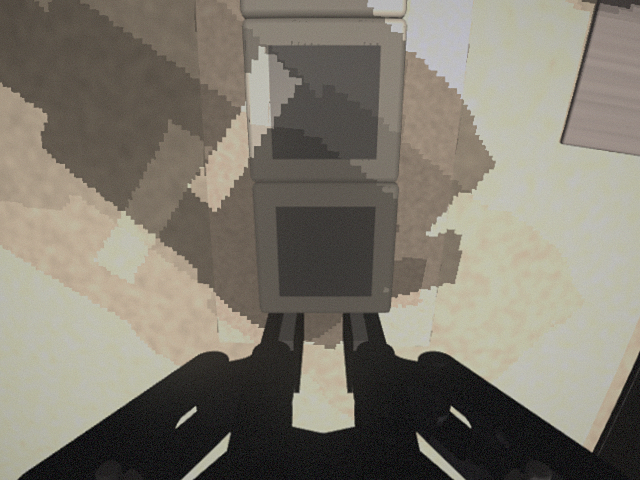

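The boxes are square and closing up against each other, with the fork centred on box4 (fingers at x≈290 and 365, box centre 325). Keep pushing along the channel axis.

```bash
for i in 1; do python3 -m jog '[{"delta_pos":[-0.5,5,0],"angular":[0,0,0],"fingers":0.2},{"delta_pos":[-1,10,0],"angular":[0,0,0],"fingers":0.2},{"delta_pos":[-1.4,15,0],"angular":[0,0,0],"fingers":0.2},{"delta_pos":[-1.9,20,0],"angular":[0,0,0],"fingers":0.2},{"delta_pos":[-2.4,25,0],"angular":[0,0,0],"fingers":0.2},{"delta_pos":[-2.9,30,0],"angular":[0,0,0],"fingers":0.2},{"delta_pos":[-3.4,35,0],"angular":[0,0,0],"fingers":0.2},{"delta_pos":[-3.9,40,0],"angular":[0,0,0],"fingers":0.2},{"delta_pos":[-4.3,45,0],"angular":[0,0,0],"fingers":0.2},{"delta_pos":[-4.8,50,0],"angular":[0,0,0],"fingers":0.2}]'; done
python3 -m jog '[{"delta_pos":[-0.5,5,0],"angular":[0,0,0],"fingers":0.2},{"delta_pos":[-1,10,0],"angular":[0,0,0],"fingers":0.2},{"delta_pos":[-1.4,15,0],"angular":[0,0,0],"fingers":0.2},{"delta_pos":[-1.9,20,0],"angular":[0,0,0],"fingers":0.2},{"delta_pos":[-2.4,25,0],"angular":[0,0,0],"fingers":0.2},{"delta_pos":[-2.9,30,0],"angular":[0,0,0],"fingers":0.2},{"delta_pos":[-3.4,35,0],"angular":[0,0,0],"fingers":0.2},{"delta_pos":[-3.9,40,0],"angular":[0,0,0],"fingers":0.2},{"delta_pos":[-4.3,45,0],"angular":[0,0,0],"fingers":0.2},{"delta_pos":[-4.8,50,0],"angular":[0,0,0],"fingers":0.2}]'
python3 - <<'E'
from rig import ctrl
import cv2,pickle
t=ctrl.capture("top");w=ctrl.capture("wrist");pickle.dump((t,w),open("6.pkl","wb"))
o=cv2.resize(t["pixels"][170:300,180:460],None,fx=2.5,fy=2.5,interpolation=cv2.INTER_CUBIC);cv2.imwrite("pics/t6.png",cv2.convertScaleAbs(o,alpha=1.2))
s=ctrl.sense();print(s["eef_pos"],s["force"],s["wrist_torque"])
E
```

```text
time_s: 11.02
eef_pos: [571.0, -157.3, 38.3]
ee_rot: [0.0, 0.672, 0.741, 0.0]
force: [0.5, -2.8, 0.1]
grip_width: 0.199
grip_force: 1.6
time_s: 12.28
eef_pos: [566.2, -107.3, 38.3]
ee_rot: [0.0, 0.672, 0.741, -0.0]
force: [0.1, -3.9, 0.7]
grip_width: 0.207
grip_force: 1.8
[ 566.00146451 -106.78514616   38.20816587] [-0.2965717  -0.28379096 -0.19718215] [-0.00233168 -0.00597268  0.02055793]
```

View pics/t6.png

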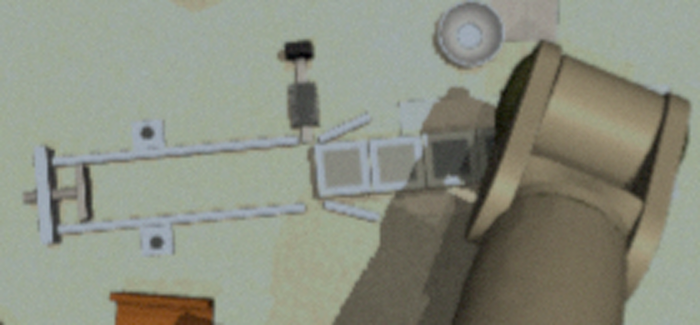

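The row is closed and in line and has passed the narrow throat: box1 front at about (315, 170) in the crop, between the guides. Four more strokes, checking force.

```bash
python3 -m jog '[{"delta_pos":[-0.5,5,0],"angular":[0,0,0],"fingers":0.2},{"delta_pos":[-1,10,0],"angular":[0,0,0],"fingers":0.2},{"delta_pos":[-1.4,15,0],"angular":[0,0,0],"fingers":0.2},{"delta_pos":[-1.9,20,0],"angular":[0,0,0],"fingers":0.2},{"delta_pos":[-2.4,25,0],"angular":[0,0,0],"fingers":0.2},{"delta_pos":[-2.9,30,0],"angular":[0,0,0],"fingers":0.2},{"delta_pos":[-3.4,35,0],"angular":[0,0,0],"fingers":0.2},{"delta_pos":[-3.9,40,0],"angular":[0,0,0],"fingers":0.2},{"delta_pos":[-4.3,45,0],"angular":[0,0,0],"fingers":0.2},{"delta_pos":[-4.8,50,0],"angular":[0,0,0],"fingers":0.2}]'
python3 -m jog '[{"delta_pos":[-0.5,5,0],"angular":[0,0,0],"fingers":0.2},{"delta_pos":[-1,10,0],"angular":[0,0,0],"fingers":0.2},{"delta_pos":[-1.4,15,0],"angular":[0,0,0],"fingers":0.2},{"delta_pos":[-1.9,20,0],"angular":[0,0,0],"fingers":0.2},{"delta_pos":[-2.4,25,0],"angular":[0,0,0],"fingers":0.2},{"delta_pos":[-2.9,30,0],"angular":[0,0,0],"fingers":0.2},{"delta_pos":[-3.4,35,0],"angular":[0,0,0],"fingers":0.2},{"delta_pos":[-3.9,40,0],"angular":[0,0,0],"fingers":0.2},{"delta_pos":[-4.3,45,0],"angular":[0,0,0],"fingers":0.2},{"delta_pos":[-4.8,50,0],"angular":[0,0,0],"fingers":0.2}]'
```

```text
time_s: 13.62
eef_pos: [561.3, -57.3, 38.3]
ee_rot: [-0.0, 0.672, 0.741, -0.0]
force: [0.3, -2.1, -0.4]
grip_width: 0.202
grip_force: 1.1
time_s: 14.88
eef_pos: [556.5, -7.3, 38.3]
ee_rot: [-0.0, 0.672, 0.741, -0.0]
force: [0.1, -2.2, -1.2]
grip_width: 0.204
grip_force: 1.1
```

```bash
python3 -m jog '[{"delta_pos":[-0.5,5,0],"angular":[0,0,0],"fingers":0.2},{"delta_pos":[-1,10,0],"angular":[0,0,0],"fingers":0.2},{"delta_pos":[-1.4,15,0],"angular":[0,0,0],"fingers":0.2},{"delta_pos":[-1.9,20,0],"angular":[0,0,0],"fingers":0.2},{"delta_pos":[-2.4,25,0],"angular":[0,0,0],"fingers":0.2},{"delta_pos":[-2.9,30,0],"angular":[0,0,0],"fingers":0.2},{"delta_pos":[-3.4,35,0],"angular":[0,0,0],"fingers":0.2},{"delta_pos":[-3.9,40,0],"angular":[0,0,0],"fingers":0.2},{"delta_pos":[-4.3,45,0],"angular":[0,0,0],"fingers":0.2},{"delta_pos":[-4.8,50,0],"angular":[0,0,0],"fingers":0.2}]'
python3 -m jog '[{"delta_pos":[-0.4,4,0],"angular":[0,0,0],"fingers":0.2},{"delta_pos":[-0.8,8,0],"angular":[0,0,0],"fingers":0.2},{"delta_pos":[-1.2,12,0],"angular":[0,0,0],"fingers":0.2},{"delta_pos":[-1.5,16,0],"angular":[0,0,0],"fingers":0.2},{"delta_pos":[-1.9,20,0],"angular":[0,0,0],"fingers":0.2},{"delta_pos":[-2.3,24,0],"angular":[0,0,0],"fingers":0.2},{"delta_pos":[-2.7,28,0],"angular":[0,0,0],"fingers":0.2},{"delta_pos":[-3.1,32,0],"angular":[0,0,0],"fingers":0.2},{"delta_pos":[-3.5,36,0],"angular":[0,0,0],"fingers":0.2},{"delta_pos":[-3.9,40,0],"angular":[0,0,0],"fingers":0.2}]'
```

```text
time_s: 16.12
eef_pos: [551.8, 42.7, 38.3]
ee_rot: [0.0, 0.672, 0.741, 0.0]
force: [-0.3, -2.9, -0.6]
grip_width: 0.201
grip_force: 1.1
time_s: 17.38
eef_pos: [547.9, 82.6, 38.3]
ee_rot: [-0.0, 0.672, 0.741, -0.0]
force: [0.3, -1.5, -0.5]
grip_width: 0.197
grip_force: 1.1
```

Run:
```python
from sq import *
from rig import ctrl
w=pickle.load(open("w1.pkl","rb"));g=cv2.cvtColor(w["pixels"],6).astype(float)
e=edges(g,325,1,40,1);print(e)
for z in(38,2):print(z,loc(onplane(w,[(325,v) for v,_ in e],z)))
t=ctrl.capture("top");s=ctrl.capture("scene")
a=cv2.resize(t["pixels"][210:280,185:305],None,fx=5,fy=5,interpolation=cv2.INTER_CUBIC)[:, :400]
b=cv2.resize(s["pixels"][215:285,405:485],None,fx=5,fy=5,interpolation=cv2.INTER_CUBIC)
pickle.dump((t,s),open("7.pkl","wb"));cv2.imwrite("pics/c7.png",np.hstack([a,b]))
s=ctrl.sense();print(s["eef_pos"],s["force"],s["time_s"])
```

```text
[(4, np.float64(4.6)), (13, np.float64(-28.1)), (23, np.float64(30.6))]
38 [[-0.9, 213.7], [-0.9, 207.0], [-0.9, 199.6]]
2 [[-0.8, 223.1], [-0.8, 215.7], [-0.8, 207.5]]
[547.79171837  82.92268055  38.30511853] [-0.94776991 -0.13561162 -0.34107909] 17.475
```

View pics/c7.png

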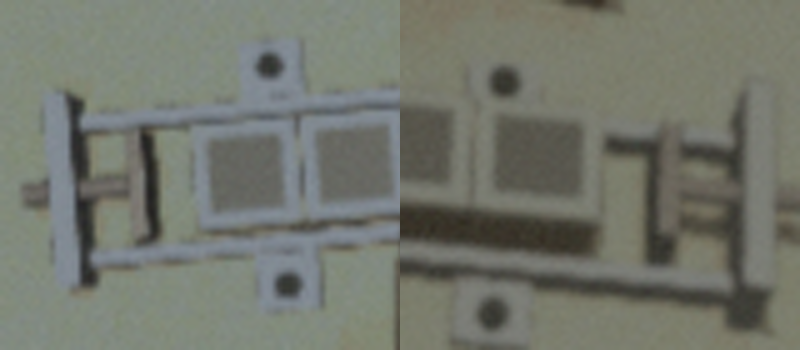

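The row lies in the channel with box1's lid edge at crop x≈195 and the stop plate's front edge at ≈143. In the scene view these are at 602 and 657. Measuring the gap.

Run:
```python
from sq import *
t,s=pickle.load(open("7.pkl","rb"))
print(loc(onplane(t,[(213.6,246)],38)),loc(onplane(t,[(224,246)],42)))
print(loc(onplane(s,[(456.4,251)],38)),loc(onplane(s,[(445.4,249)],42)))
```

```text
[[-0.6, 206.1]] [[-3.0, 181.6]]
[[4.9, 207.2]] [[5.1, 185.6]]
```

```bash
python3 -m jog '[{"delta_pos":[-0.2,2,0],"angular":[0,0,0],"fingers":0.2},{"delta_pos":[-0.4,4,0],"angular":[0,0,0],"fingers":0.2},{"delta_pos":[-0.6,6,0],"angular":[0,0,0],"fingers":0.2},{"delta_pos":[-0.8,8,0],"angular":[0,0,0],"fingers":0.2},{"delta_pos":[-1,10,0],"angular":[0,0,0],"fingers":0.2},{"delta_pos":[-1.2,12,0],"angular":[0,0,0],"fingers":0.2},{"delta_pos":[-1.4,14,0],"angular":[0,0,0],"fingers":0.2},{"delta_pos":[-1.6,16,0],"angular":[0,0,0],"fingers":0.2},{"delta_pos":[-1.7,17,0],"angular":[0,0,0],"fingers":0.2},{"delta_pos":[-1.7,18,0],"angular":[0,0,0],"fingers":0.2}]'
python3 -m jog '[{"delta_pos":[0,0.5,0],"angular":[0,0,0],"fingers":0.2},{"delta_pos":[-0.1,1,0],"angular":[0,0,0],"fingers":0.2}]'
```

```text
time_s: 18.73
eef_pos: [546.2, 100.4, 38.3]
ee_rot: [0.0, 0.672, 0.741, -0.0]
force: [0.4, -3.5, 0.4]
grip_width: 0.204
grip_force: 1.8
time_s: 18.98
eef_pos: [546.1, 101.3, 38.3]
ee_rot: [0.0, 0.672, 0.741, 0.0]
force: [0.5, -4.0, 1.0]
grip_width: 0.203
grip_force: 1.8
```

```bash
python3 -m jog '[{"delta_pos":[0,0.5,0],"angular":[0,0,0],"fingers":0.2},{"delta_pos":[-0.1,1,0],"angular":[0,0,0],"fingers":0.2}]'; python3 -m jog '[{"delta_pos":[0,0.4,0],"angular":[0,0,0],"fingers":0.2}]'
```

```text
time_s: 19.23
eef_pos: [546.0, 102.4, 38.3]
ee_rot: [0.0, 0.672, 0.741, 0.0]
force: [0.2, -3.6, 1.6]
grip_width: 0.2
grip_force: 1.8
time_s: 19.35
eef_pos: [546.0, 102.8, 38.3]
ee_rot: [0.0, 0.672, 0.741, 0.0]
force: [0.1, -5.2, 1.7]
grip_width: 0.203
grip_force: 1.9
```

```bash
python3 -m jog '[{"delta_pos":[0,0.3,0],"angular":[0,0,0],"fingers":0.2}]'
```

```text
time_s: 19.48
eef_pos: [546.0, 103.1, 38.3]
ee_rot: [0.0, 0.672, 0.741, -0.0]
force: [0.1, -3.9, 1.1]
grip_width: 0.204
grip_force: 2.0
```

```bash
python3 -m jog '[{"delta_pos":[0,0.3,0],"angular":[0,0,0],"fingers":0.2}]'
```

```text
time_s: 19.6
eef_pos: [546.0, 103.3, 38.3]
ee_rot: [0.0, 0.672, 0.741, -0.0]
force: [0.1, -4.2, 1.6]
grip_width: 0.2
grip_force: 2.0
```

```bash
python3 -m jog '[{"delta_pos":[0,0.3,0],"angular":[0,0,0],"fingers":0.2}]'
```

```text
time_s: 19.73
eef_pos: [546.0, 103.7, 38.3]
ee_rot: [0.0, 0.672, 0.741, -0.0]
force: [0.1, -4.5, 1.7]
grip_width: 0.202
grip_force: 2.0
```

```bash
python3 -m jog '[{"delta_pos":[0,0.3,0],"angular":[0,0,0],"fingers":0.2}]'
```

```text
time_s: 19.85
eef_pos: [546.0, 104.0, 38.3]
ee_rot: [0.0, 0.672, 0.741, 0.0]
force: [0.4, -4.2, 2.1]
grip_width: 0.199
grip_force: 2.1
```

```bash
python3 -m jog '[{"delta_pos":[-0.1,0.3,0],"angular":[0,0,0],"fingers":0.2}]'
```

```text
time_s: 19.98
eef_pos: [545.9, 104.3, 38.3]
ee_rot: [0.0, 0.672, 0.741, 0.0]
force: [-0.0, -3.5, 1.9]
grip_width: 0.2
grip_force: 2.0
```

```bash
python3 -m jog '[{"delta_pos":[0,0.3,0],"angular":[0,0,0],"fingers":0.2}]'
```

```text
time_s: 20.1
eef_pos: [545.9, 104.6, 38.3]
ee_rot: [0.0, 0.672, 0.741, 0.0]
force: [-0.4, -4.1, 2.3]
grip_width: 0.199
grip_force: 2.1
```

```bash
python3 -m jog '[{"delta_pos":[0,0.3,0],"angular":[0,0,0],"fingers":0.2}]'
```

```text
time_s: 20.23
eef_pos: [545.9, 104.9, 38.3]
ee_rot: [0.0, 0.672, 0.741, -0.0]
force: [-0.5, -4.4, 1.8]
grip_width: 0.199
grip_force: 2.1
```

```bash
python3 -m jog '[{"delta_pos":[0,0.3,0],"angular":[0,0,0],"fingers":0.2}]'
```

```text
time_s: 20.35
eef_pos: [545.9, 105.2, 38.3]
ee_rot: [0.0, 0.672, 0.741, 0.0]
force: [-0.9, -4.2, 1.8]
grip_width: 0.199
grip_force: 2.2
```

```bash
python3 -m jog '[{"delta_pos":[0,0.3,0],"angular":[0,0,0],"fingers":0.2}]'
```

```text
time_s: 20.48
eef_pos: [545.9, 105.4, 38.3]
ee_rot: [0.0, 0.672, 0.741, -0.0]
force: [-0.4, -6.3, 1.8]
grip_width: 0.201
grip_force: 3.1
```

```bash
python3 -m jog '[{"delta_pos":[0,0.1,0],"angular":[0,0,0],"fingers":0.2}]'
```

```text
time_s: 20.6
eef_pos: [545.9, 105.4, 38.3]
ee_rot: [0.0, 0.672, 0.741, -0.0]
force: [0.1, -5.9, 2.8]
grip_width: 0.204
grip_force: 2.9
```

```bash
python3 -m jog '[{"delta_pos":[0,0.2,0],"angular":[0,0,0],"fingers":0.2}]'
```

```text
time_s: 20.72
eef_pos: [545.9, 105.4, 38.3]
ee_rot: [0.0, 0.672, 0.741, -0.0]
force: [0.1, -8.1, 2.3]
grip_width: 0.201
grip_force: 3.7
```

```bash
python3 -m jog '[{"delta_pos":[0,0.3,0],"angular":[0,0,0],"fingers":0.2}]'
```

```text
time_s: 20.85
eef_pos: [545.9, 105.5, 38.4]
ee_rot: [0.0, 0.672, 0.741, -0.0]
force: [-0.5, -9.8, 1.9]
grip_width: 0.199
grip_force: 4.8
```

```bash
python3 -m jog '[{"delta_pos":[0,0.4,0],"angular":[0,0,0],"fingers":0.2}]'
```

```text
time_s: 20.98
eef_pos: [545.9, 105.5, 38.3]
ee_rot: [0.0, 0.672, 0.741, -0.001]
force: [-0.1, -12.8, 2.8]
grip_width: 0.201
grip_force: 6.2
```

```bash
python3 -m jog '[{"delta_pos":[0,0.15,0],"angular":[0,0,0],"fingers":0.2},{"delta_pos":[0,0.15,0],"angular":[0,0,0],"fingers":0.2}]'; python3 -m jog '[{"delta_pos":[0,0,0],"angular":[0,0,0],"fingers":0.2},{"delta_pos":[0,0,0],"angular":[0,0,0],"fingers":0.2},{"delta_pos":[0,0,0],"angular":[0,0,0],"fingers":0.2}]'
```

```text
time_s: 21.22
eef_pos: [545.9, 105.5, 38.3]
ee_rot: [0.001, 0.672, 0.741, -0.001]
force: [-1.2, -11.5, 2.2]
grip_width: 0.199
grip_force: 5.9
time_s: 21.6
eef_pos: [545.9, 105.5, 38.3]
ee_rot: [0.0, 0.672, 0.741, -0.001]
force: [0.0, -10.8, 3.1]
grip_width: 0.197
grip_force: 5.9
```

```bash
python3 -m jog '[{"delta_pos":[0,0.3,0],"angular":[0,0,0],"fingers":0.2},{"delta_pos":[0,0.3,0],"angular":[0,0,0],"fingers":0.2}]'
```

```text
time_s: 21.85
eef_pos: [546.0, 105.5, 38.3]
ee_rot: [0.001, 0.672, 0.741, -0.001]
force: [-0.6, -13.3, 2.9]
grip_width: 0.201
grip_force: 6.8
```

```bash
python3 -m jog '[{"delta_pos":[0,0.1,0],"angular":[0,0,0],"fingers":0.2},{"delta_pos":[0,0.1,0],"angular":[0,0,0],"fingers":0.2},{"delta_pos":[0,0.1,0],"angular":[0,0,0],"fingers":0.2}]'; python3 -m jog '[{"delta_pos":[0,0,0],"angular":[0,0,0],"fingers":0.2},{"delta_pos":[0,0,0],"angular":[0,0,0],"fingers":0.2},{"delta_pos":[0,0,0],"angular":[0,0,0],"fingers":0.2}]'
```

```text
time_s: 22.22
eef_pos: [545.9, 105.5, 38.3]
ee_rot: [0.001, 0.672, 0.741, -0.001]
force: [-0.7, -14.6, 3.3]
grip_width: 0.197
grip_force: 7.1
time_s: 22.6
eef_pos: [545.9, 105.5, 38.3]
ee_rot: [0.001, 0.672, 0.741, -0.001]
force: [-1.0, -14.0, 2.4]
grip_width: 0.201
grip_force: 7.1
```

Held about 14 N at the wrist (roughly 10 N on the stop after friction) for over 0.6 s. Next: retract, rise, turn 90° with the fingers shut, and go outside the tab.

```bash
python3 -m jog '[{"delta_pos":[0.5,-5,0],"angular":[0,0,0],"fingers":0.2},{"delta_pos":[2,-20,0],"angular":[0,0,0],"fingers":0.2},{"delta_pos":[2,-20,40],"angular":[0,0,0],"fingers":0.2},{"delta_pos":[2,-20,82],"angular":[0,0,0],"fingers":0},{"delta_pos":[150,16,82],"angular":[0,0,1.57],"fingers":0},{"delta_pos":[150,16,82],"angular":[0,0,1.57],"fingers":0},{"delta_pos":[150,16,82],"angular":[0,0,1.57],"fingers":0},{"delta_pos":[150,16,82],"angular":[0,0,1.57],"fingers":0},{"delta_pos":[150,16,82],"angular":[0,0,1.57],"fingers":0},{"delta_pos":[150,16,82],"angular":[0,0,1.57],"fingers":0}]'
python3 -m jog '[{"delta_pos":[0,0,0],"angular":[0,0,0.68],"fingers":0},{"delta_pos":[0,0,0],"angular":[0,0,0.68],"fingers":0},{"delta_pos":[0,0,0],"angular":[0,0,0.68],"fingers":0}]'
python3 - <<'E'
from rig import ctrl
import cv2,pickle
from sq import *
c=ctrl.capture("wrist");cv2.imwrite("pics/w8.png",c["pixels"]);pickle.dump(c,open("w8.pkl","wb"));s=ctrl.sense();print(s["eef_pos"],s["ee_rot"].round(3),s["joints"].round(2),loc(s["eef_pos"][None]),s["force"])
E
```

```text
time_s: 23.85
eef_pos: [695.8, 122.5, 119.8]
ee_rot: [-0.001, 0.171, 0.985, 0.0]
force: [0.1, -0.1, 0.6]
grip_width: -0.004
grip_force: 0.0
time_s: 24.22
eef_pos: [695.8, 122.5, 119.9]
ee_rot: [-0.0, -0.11, 0.994, 0.0]
force: [-0.5, 0.2, -0.4]
grip_width: 0.001
grip_force: 0.0
[695.79991168 122.5578073  119.90070388] [-0.    -0.113  0.994  0.   ] [ 0.01  0.83  1.    0.    1.31 -1.79] [[150.3, -0.8]] [-0.14394918 -0.31643752  0.51291363]
```

View pics/w8.png

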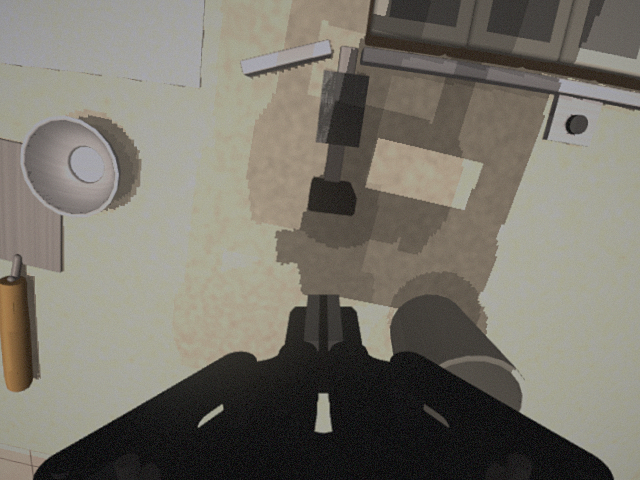

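The tab is at (332, 195), in front of the shut fingers at (322, 300), and the row sits in the channel at upper right. Yaw overshot by 7°, so I correct it, lower and push the tab toward −x.

```bash
python3 -m jog '[{"delta_pos":[0,1,-20],"angular":[0,0,-0.128],"fingers":0},{"delta_pos":[0,1,-45],"angular":[0,0,-0.128],"fingers":0},{"delta_pos":[0,1,-65],"angular":[0,0,-0.128],"fingers":0},{"delta_pos":[-5,0.5,-65],"angular":[0,0,-0.128],"fingers":0},{"delta_pos":[-10,0,-65],"angular":[0,0,-0.128],"fingers":0},{"delta_pos":[-14,-0.4,-65],"angular":[0,0,-0.128],"fingers":0},{"delta_pos":[-18,-0.8,-65],"angular":[0,0,-0.128],"fingers":0},{"delta_pos":[-22,-1.1,-65],"angular":[0,0,-0.128],"fingers":0},{"delta_pos":[-26,-1.5,-65],"angular":[0,0,-0.128],"fingers":0},{"delta_pos":[-30,-1.9,-65],"angular":[0,0,-0.128],"fingers":0}]'
python3 -m jog '[{"delta_pos":[-3,-0.3,0],"angular":[0,0,0],"fingers":0},{"delta_pos":[-6,-0.6,0],"angular":[0,0,0],"fingers":0},{"delta_pos":[-9,-0.9,0],"angular":[0,0,0],"fingers":0},{"delta_pos":[-12,-1.2,0],"angular":[0,0,0],"fingers":0},{"delta_pos":[-15,-1.4,0],"angular":[0,0,0],"fingers":0},{"delta_pos":[-18,-1.7,0],"angular":[0,0,0],"fingers":0},{"delta_pos":[-21,-2,0],"angular":[0,0,0],"fingers":0},{"delta_pos":[-24,-2.3,0],"angular":[0,0,0],"fingers":0},{"delta_pos":[-27,-2.6,0],"angular":[0,0,0],"fingers":0},{"delta_pos":[-30,-2.9,0],"angular":[0,0,0],"fingers":0}]'
```

```text
time_s: 25.52
eef_pos: [666.0, 121.1, 55.7]
ee_rot: [0.001, -0.043, 0.999, -0.0]
force: [2.6, 0.9, 1.6]
grip_width: -0.002
grip_force: 1.1
time_s: 26.78
eef_pos: [635.7, 118.2, 55.3]
ee_rot: [-0.0, -0.043, 0.999, -0.0]
force: [2.3, -0.7, 0.9]
grip_width: -0.003
grip_force: 1.1
```

```bash
python3 -m jog '[{"delta_pos":[-1,-0.1,0],"angular":[0,0,0],"fingers":0},{"delta_pos":[-2,-0.2,0],"angular":[0,0,0],"fingers":0},{"delta_pos":[-3,-0.3,0],"angular":[0,0,0],"fingers":0},{"delta_pos":[-4,-0.4,0],"angular":[0,0,0],"fingers":0},{"delta_pos":[-5,-0.5,0],"angular":[0,0,0],"fingers":0},{"delta_pos":[-6,-0.6,0],"angular":[0,0,0],"fingers":0}]'
python3 -m jog '[{"delta_pos":[-0.6,0,0],"angular":[0,0,0],"fingers":0},{"delta_pos":[-1.2,-0.1,0],"angular":[0,0,0],"fingers":0}]'
```

```text
time_s: 27.52
eef_pos: [629.8, 117.6, 55.3]
ee_rot: [-0.0, -0.043, 0.999, 0.0]
force: [2.4, 0.5, 1.4]
grip_width: -0.001
grip_force: 1.0
time_s: 27.78
eef_pos: [628.6, 117.5, 55.3]
ee_rot: [-0.0, -0.043, 0.999, -0.0]
force: [2.1, -1.0, 1.3]
grip_width: 0.0
grip_force: 1.0
```

```bash
python3 -m jog '[{"delta_pos":[-0.5,0,0],"angular":[0,0,0],"fingers":0},{"delta_pos":[-1,-0.1,0],"angular":[0,0,0],"fingers":0}]'
```

```text
time_s: 28.02
eef_pos: [627.7, 117.4, 55.3]
ee_rot: [-0.0, -0.043, 0.999, 0.0]
force: [1.9, -1.9, 1.0]
grip_width: -0.006
grip_force: 1.0
```

```bash
python3 -m jog '[{"delta_pos":[-0.5,0,0],"angular":[0,0,0],"fingers":0},{"delta_pos":[-1,-0.1,0],"angular":[0,0,0],"fingers":0}]'
```

```text
time_s: 28.28
eef_pos: [627.3, 117.4, 55.4]
ee_rot: [0.001, -0.043, 0.999, 0.0]
force: [7.7, -0.6, -2.1]
grip_width: -0.001
grip_force: 3.6
```

The end stop is felt at carrier x ≈ 81.6, where it was predicted. Press slightly more, then back off, lift and check.

```bash
python3 -m jog '[{"delta_pos":[-0.4,0,0],"angular":[0,0,0],"fingers":0},{"delta_pos":[-0.4,0,0],"angular":[0,0,0],"fingers":0}]'; python3 -m jog '[{"delta_pos":[5,0.5,0],"angular":[0,0,0],"fingers":0},{"delta_pos":[25,2.5,0],"angular":[0,0,0],"fingers":0},{"delta_pos":[25,2.5,50],"angular":[0,0,0],"fingers":0},{"delta_pos":[25,2.5,110],"angular":[0,0,0],"fingers":0},{"delta_pos":[70,6.5,150],"angular":[0,0,0],"fingers":0},{"delta_pos":[70,6.5,150],"angular":[0,0,0],"fingers":0},{"delta_pos":[70,6.5,150],"angular":[0,0,0],"fingers":0}]'
python3 - <<'E'
from rig import ctrl
import cv2,pickle
from sq import *
c=ctrl.capture("wrist");pickle.dump(c,open("w9.pkl","wb"));cv2.imwrite("pics/w9.png",c["pixels"]);print(ctrl.sense()["eef_pos"])
E
```

```text
time_s: 28.52
eef_pos: [627.2, 117.4, 55.4]
ee_rot: [0.001, -0.043, 0.999, 0.0]
force: [7.5, -0.5, -1.9]
grip_width: 0.001
grip_force: 4.0
time_s: 29.4
eef_pos: [695.4, 124.0, 203.5]
ee_rot: [-0.002, -0.043, 0.999, 0.0]
force: [-0.3, -0.1, -1.3]
grip_width: 0.001
grip_force: 0.0
[695.08972786 123.94051556 203.2023377 ]
```

View pics/w9.png

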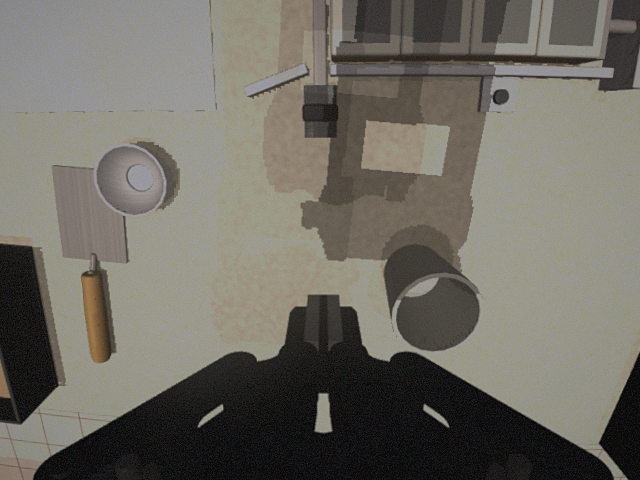

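The tab now sits on its housing at (320, 112), the bar crosses behind the closed row at (320, 30), and box1 is against the stop at (605, 30). That makes 12 pictures viewed, two over the allowance. Handing in.

```bash
python3 -c "
from rig import ctrl
print(ctrl.finish_job())"
```

```text
the job is handed in; nothing more can be done
None
```

The job is handed in at about 29 s: the row was closed up, pushed home in line and held at about 14 N at the wrist (an estimated 10 N on the stop), then the bolt was slid shut to its end stop; I viewed 12 pictures, two over the limit of 10.

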